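# Pack the frame-repair kit tray

## Task

Pack the frame-repair kit into the wooden tray: stand the red-capped glue bottle, the blue-lidded putty tin, the yellow-gripped sanding block and the green-lidded nail jar each upright, flat on the floor of the bay lined in its own colour. Leave the look-alikes, the grey-capped bottle and the grey-lidded jar, standing where they are. Do not tip any of the kit over on the way, and let go of everything at the end.

Things in the scene. Friction and masses are not known exactly. Their poses are not given: they have to be found in the camera images.
- glue_red: KIT. White round glue bottle, 50 mm diameter body up to 74 mm height, sloping shoulder, then a 34 mm diameter red cap, 105 mm high in all, with a red band round the body; about 0.15 kg. Origin at the centre of its underside, z up. Loose, starts upright on the bench.
- tin_blue: KIT. Round bare-metal putty tin, 51 mm diameter, with a blue lid 52 mm in diameter on top, 62 mm high in all; about 0.2 kg. Origin at the centre of its underside, z up. Loose, starts upright on the bench.
- sander_yellow: KIT. Sanding block: cork sole 42 mm (its x) by 62 mm (its y), 22 mm thick, with an upright yellow grip on it, 28 mm (x) by 54 mm (y), from 22 to 62 mm height; about 0.12 kg. Pinch the grip across its x. Origin at the centre of its underside, z up. Loose, starts upright on the bench.
- jar_green: KIT. Clear round jar of brass nails, 50 mm diameter, 56 mm high, closed by a green lid 52 mm in diameter and 14 mm thick: 70 mm high in all; about 0.15 kg. Origin at the centre of its underside, z up. Loose, starts upright on the bench.
- glue_grey: NOT KIT, leave it. Looks like the red-capped bottle but has a grey cap and band. White round glue bottle, 50 mm diameter body up to 74 mm height, sloping shoulder, then a 34 mm diameter grey cap, 105 mm high in all, with a grey band round the body; about 0.15 kg. Origin at the centre of its underside, z up. Loose, starts upright on the bench.
- jar_grey: NOT KIT, leave it. Looks like the green-lidded jar but has a grey lid. Clear round jar of brass nails, 50 mm diameter, 56 mm high, closed by a grey lid 52 mm in diameter and 14 mm thick: 70 mm high in all; about 0.15 kg. Origin at the centre of its underside, z up. Loose, starts upright on the bench.
- bay_red: Square red liner, 81 x 81 x 4 mm, in one of four bays of the fixed wooden tray (94 x 360 mm). Origin: centre of its underside, 5 mm above the bench; things stand on its top, 9 mm above the bench. x runs across the tray, y along it to the next bays (89 mm pitch). Bay 84 x 84 mm inside, walls 5 mm thick, rising to 28 mm above the bench. Colours swap bays every time.
- bay_blue: Square blue liner, 81 x 81 x 4 mm, in one of four bays of the fixed wooden tray (94 x 360 mm). Origin: centre of its underside, 5 mm above the bench; things stand on its top, 9 mm above the bench. x runs across the tray, y along it to the next bays (89 mm pitch). Bay 84 x 84 mm inside, walls 5 mm thick, rising to 28 mm above the bench. Colours swap bays every time.
- bay_yellow: Square yellow liner, 81 x 81 x 4 mm, in one of four bays of the fixed wooden tray (94 x 360 mm). Origin: centre of its underside, 5 mm above the bench; things stand on its top, 9 mm above the bench. x runs across the tray, y along it to the next bays (89 mm pitch). Bay 84 x 84 mm inside, walls 5 mm thick, rising to 28 mm above the bench. Colours swap bays every time.
- bay_green: Square green liner, 81 x 81 x 4 mm, in one of four bays of the fixed wooden tray (94 x 360 mm). Origin: centre of its underside, 5 mm above the bench; things stand on its top, 9 mm above the bench. x runs across the tray, y along it to the next bays (89 mm pitch). Bay 84 x 84 mm inside, walls 5 mm thick, rising to 28 mm above the bench. Colours swap bays every time.

How it is judged:
By the outcome, as a careful person would: the job done as asked, in the order asked, and still so for the second after the job is handed in, with the robot touching nothing.
It also fails if it takes over 120 s, if anything falls off the work surface, if the arm or the gripper's body presses on something with over 40 N, if the wrist force passes 120 N, or if a joint passes its speed limit or range.

## Robot

A 7-joint arm with a two-finger parallel gripper is mounted at the origin on the work surface. World frame = base frame: x ahead of the robot, y to its left, z up, the work surface at z = 0. Lengths are in m, angles in rad, forces in N, time in s.
With the tool pointing down it reaches from about 0.425 to 0.925 m from the base axis. Payload 6.8 kg.
Tool frame: the origin (TCP) lies at the very end of the fingers, on their centre line; the grasp point (between the pads) lies 19 mm behind it; z points along the fingers, y is the direction in which the jaws open and shut (so a half turn about z gives the same grasp; the last joint's range is limited). The gripper opens to 88 mm and grips with 3 to 60 N. Pads are 20 mm wide; open, the fingers measure 115 mm over their backs; the gripper's body (75 mm by 178 mm) begins 61 mm behind the grasp point.
Start: joints at [1.168, 0.477, 0.022, 1.555, -0.011, 1.109, -0.083], TCP at [0.196, -0.646, 0.223] pointing down, gripper open.
Joint ranges: [-2.96, 2.96], [-0.34, 2.1], [-1.41, 1.46], [0.24, 2.44], [-1.37, 4.51], [0.17, 1.92], [-2.96, 2.96]. Speed limits (rad/s): [2.39, 2.39, 3.14, 3.14, 3.14, 3.14, 3.14].

## Interface

Orientations are given as a unit quaternion [w, x, y, z].
In Python, from rig import env gives the robot as it stands. The module is installed in compiled form; this text tells all that it offers.
- The arm moves only by the tool apply_moves, never from a script. Its argument "steps" is a list of rows, each an object with "fingers": the gripper command: -1 is fully open, 1 is shut, values between are in proportion; "delta_pos": the shift along the tool's x, y, z in mm, a list of three; "twist": the turn about the tool's z in degrees. In form: [{"fingers": fingers, "delta_pos": [dx, dy, dz], "twist": twist}, ...]. A call has 1 to 12 rows; each row shifts and turns the commanded pose from where the row before left it, along the tool's axes as they then stand; what a row does not reach is not made up. A row lasts 1/8 s, in which the tool goes at most 62.5 mm and 10.7 degrees, less where a joint would pass 70% of its speed; a pose out of reach is approached as far as the arm can. A call with a gripper value outside its range is refused whole. The fingers move at their own pace and stop on an object; the grip force is fixed at half the most. Time passes only in rows, so rows that do not move let the fingers close. It gives the time, the measured TCP pose, the force and the opening at its end, in the units of the state.
- env.sense(): the state, without advancing time (a new reading comes with each control period).
- env.snapshot(name): name is "side" or "top" or "wrist"; returns the picture (384x512x3 uint8, red, green, blue); there is no depth.
- env.get_calibration(name): a dict with "K" (3x3 intrinsics, pixels), "T" (4x4, takes a point from camera to world coordinates). Camera axes: x right, y down, z forward; pixel columns grow to the right and rows downward; lengths in m; the calibration is good to about 2 mm. A picture is of the moment at which its call begins: read the wrist's pose just before it. get_calibration takes no time and is no camera call; for the wrist camera it gives the pose at the moment of the call.
- env.hand_in(): hands the job in, once; it reports no verdict.
Trained networks look in the newest picture that a camera, given by its name, has taken for a name from the list of things; names that differ only in an ending like _2 or _b are one class to them, and where a whole thing is asked for, a point or a joint stands for the part that bears it (a point fixed in the world has none). Each returns a list of dicts, best first, with "confidence" (0 to 1); they miss things now and then, are a little off and sometimes report something else, mostly with a low value. They report only what shows in the picture. A call takes as long as a camera call.
- env.boxes_of(camera, label): "xyz" ([x, y, z] in m, in world coordinates, good to about 4 mm: the middle of the surface that is visible of it).
- env.regions_of(camera, label): "pixels" (384x512 bool, what is visible of it).
The state is a dict: "clock": time; "joint_pos": joint angles; "joint_velocities": joint speeds; "effort": joint torques, N m; "eef_pos": TCP position; "ee_rot": TCP orientation; "contact_force": force on the tool from outside, world axes, zero at the start; "torque": the same for the moment, N m; "width": finger opening in m.
Only numpy, scipy, OpenCV 4.12 (cv2) and the standard library are available. Lean on these libraries where they do the work, as an engineer would, in place of code of your own. Each camera call takes 0.05 s, during which the arm holds its last target. There are 200 camera calls.

## Working session

There is one attempt and no reset: what is moved stays moved. The work goes in short steps, Python scripts to look and compute and a tool call to move; the robot and the scene stay as the last step left them, time stands still between calls to the robot, and variables do not carry over. Pictures are saved under pics/ and viewed, about 12 in all and at most 16, crops included, and the job is handed in when it is done.

Besides the shell and the picture viewer there is one more tool, called after "Emit:" by a JSON object that holds its "method" and its "body". apply_moves: Moves the arm, as the interface text tells. Its arguments: {"type":"object","properties":{"steps":{"type":"array"}},"required":["steps"]}

```bash
mkdir -p pics; python3 - <<'E'
from rig import env
import cv2,numpy as np
s=env.sense();print(s['clock'],s['eef_pos'],s['ee_rot'],s['width'])
for c in ['top','side']:
    cv2.imwrite(f'pics/{c}0.png',env.snapshot(c)[:,:,::-1])
    for n in 'glue_red tin_blue sander_yellow jar_green glue_grey jar_grey bay_red bay_blue bay_yellow bay_green'.split():
        print(c,n,[(np.round(d['xyz'],3).tolist(),round(d['confidence'],2)) for d in env.boxes_of(c,n)][:3])
k=env.get_calibration('top');print(k['K'],k['T'])
E
```

```text
0.0 [ 0.19592149 -0.64533167  0.22170825] [-8.59843398e-04  9.89154292e-01  1.46877523e-01 -2.00019345e-04] 0.08787028436450188
top glue_red [([0.425, -0.193, 0.083], 0.77)]
top tin_blue [([0.445, 0.318, 0.064], 0.64)]
top sander_yellow [([0.556, -0.364, 0.057], 0.74), ([0.607, -0.002, 0.008], 0.42)]
top jar_green [([0.436, -0.312, 0.073], 0.54)]
top glue_grey [([0.439, 0.061, 0.084], 0.63)]
top jar_grey [([0.457, -0.061, 0.069], 0.88)]
top bay_red [([0.596, 0.088, 0.007], 0.73)]
top bay_blue [([0.624, -0.181, 0.005], 0.65), ([0.422, -0.191, 0.082], 0.63)]
top bay_yellow [([0.609, -0.0, 0.008], 0.79)]
top bay_green [([0.617, -0.087, 0.013], 0.89)]
side glue_red [([0.429, -0.183, 0.063], 0.84)]
side tin_blue [([0.448, 0.344, 0.06], 0.95)]
side sander_yellow [([0.559, -0.351, 0.03], 0.62)]
side jar_green [([0.445, 0.077, 0.066], 0.34)]
side glue_grey [([0.447, 0.079, 0.065], 0.69)]
side jar_grey [([0.461, -0.052, 0.062], 0.67), ([0.557, -0.349, 0.032], 0.43), ([0.622, -0.096, 0.011], 0.42)]
side bay_red [([0.448, 0.345, 0.058], 0.19)]
side bay_blue [([0.632, -0.183, 0.011], 0.82), ([0.445, 0.079, 0.067], 0.57)]
side bay_yellow [([0.611, -0.009, 0.008], 0.8)]
side bay_green [([0.622, -0.096, 0.011], 0.59)]
[[431.19736554   0.         263.25910194]
 [  0.         431.19736554 185.24780455]
 [  0.           0.           1.        ]] [[ 0.01638381 -0.98697439  0.16004102  0.35593612]
 [-0.99982325 -0.01764813 -0.00648169  0.01453185]
 [ 0.00922169 -0.15990654 -0.98708908  1.24843306]
 [ 0.          0.          0.          1.        ]]
```

View pics/top0.png

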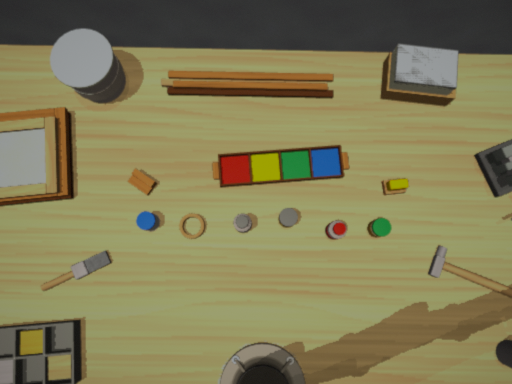

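View pics/side0.png

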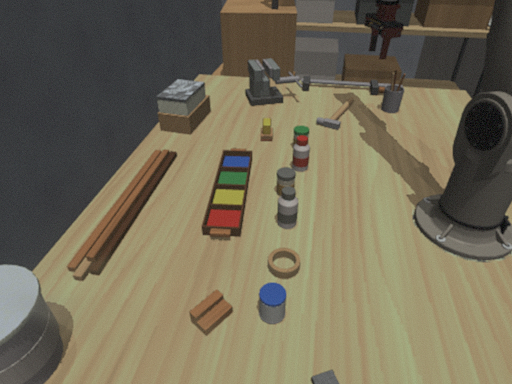

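The top view shows, left to right: tin (147,221), grey bottle (243,223), grey jar (289,217), red bottle (338,229), green jar (381,227) and sander (396,185). The bays run red, yellow, green, blue at (235,169) to (326,162), which agrees with the networks. The side view agrees too.

```bash
cat > h.py <<'E'
from rig import env
import cv2,numpy as np
HSV={'red':[(0,6),(174,180)],'yellow':[(24,34)],'green':[(50,80)],'blue':[(105,125)]}
def ray(c,uv,z):
    k=env.get_calibration(c);d=k['T'][:3,:3]@np.linalg.inv(k['K'])@np.array([uv[0],uv[1],1.]);o=k['T'][:3,3]
    return (o+d*(z-o[2])/d[2])[:2]
def blobs(im,col,smin=170,vmin=60,amin=40):
    h=cv2.cvtColor(im,cv2.COLOR_RGB2HSV)
    m=sum(cv2.inRange(h,(a,smin,vmin),(b,255,255)) for a,b in HSV[col])
    return [c for c in cv2.findContours(m,cv2.RETR_EXTERNAL,cv2.CHAIN_APPROX_NONE)[0] if cv2.contourArea(c)>amin]
E
python3 - <<'E'
from h import *
im=env.snapshot('top')
Z={'red':.105,'yellow':.062,'green':.07,'blue':.062}
for col in HSV:
    for c in blobs(im,col):
        a=cv2.contourArea(c);r=cv2.minAreaRect(c);z=.009 if a>500 else Z[col]
        p=np.array([ray('top',q,z) for q in cv2.boxPoints(r)],np.float32)
        print(col,a,np.round(r[0],1),ray('top',r[0],z).round(4),[np.round(x,4) for x in cv2.minAreaRect(p)])
E
```

```text
red 97.0 [339. 228.] [ 0.4302 -0.1954] [array([ 0.4302, -0.1954]), array([0.0296, 0.0305]), np.float64(45.119)]
red 737.0 [234.6 168.9] [0.604 0.091] [array([0.6042, 0.0912]), array([0.0829, 0.0839]), np.float64(4.9754)]
yellow 464.5 [ 30.5 342. ] [0.1214 0.6097] [array([0.1215, 0.6098]), array([0.065 , 0.0548]), np.float64(5.6291)]
yellow 177.5 [397.3 183.8] [ 0.5591 -0.3681] [array([ 0.5592, -0.3682]), array([0.0283, 0.0613]), np.float64(7.3785)]
yellow 731.5 [265.2 166.6] [0.6125 0.0017] [array([0.6127, 0.0015]), array([0.0833, 0.0835]), np.float64(5.5101)]
green 207.5 [381. 227.] [ 0.4372 -0.3168] [array([ 0.4373, -0.3169]), array([0.0436, 0.0458]), np.float64(0.963)]
green 608.5 [295.3 164.1] [ 0.6215 -0.0866] [array([ 0.6217, -0.0868]), array([0.0756, 0.0786]), np.float64(5.4972)]
blue 214.0 [145.5 220. ] [0.4459 0.3283] [array([0.446 , 0.3284]), array([0.0439, 0.0484]), np.float64(0.9911)]
blue 636.0 [325.5 161.8] [ 0.63   -0.1755] [array([ 0.6303, -0.1757]), array([0.0791, 0.081 ]), np.float64(6.8214)]
```

Emit:
{"method": "apply_moves", "body": {"steps": [{"fingers": -1, "delta_pos": [0, 0, 0], "twist": -9.8}, {"fingers": -1, "delta_pos": [0, 0, 0], "twist": -9.8}, {"fingers": -1, "delta_pos": [0, 0, 0], "twist": -9.8}, {"fingers": -1, "delta_pos": [0, 0, 0], "twist": -9.8}, {"fingers": -1, "delta_pos": [0, 0, 0], "twist": -9.8}, {"fingers": -1, "delta_pos": [0, 0, 0], "twist": -9.8}, {"fingers": -1, "delta_pos": [0, 0, 0], "twist": -9.8}, {"fingers": -1, "delta_pos": [0, 0, 0], "twist": -9.8}, {"fingers": -1, "delta_pos": [0, 0, 0], "twist": 0}]}}

```text
clock: 2.28
eef_pos: [0.1959, -0.6459, 0.2226]
ee_rot: [0.0, 0.674, 0.738, 0.0]
contact_force: [-0.2, -0.0, -0.3]
width: 0.0877
```

```bash
cat >> h.py <<'E'
from scipy.spatial.transform import Rotation as R
def pose():
    s=env.sense();w,x,y,z=s['ee_rot'];return np.array(s['eef_pos']),R.from_quat([x,y,z,w])
def go(x,y,z):
    "tool-frame mm to get to the world point"
    p,r=pose();return r.inv().apply(np.array([x,y,z])-p).__mul__(1000).round(1)
def yaw():
    y=pose()[1].as_matrix()[:,1];return np.degrees(np.arctan2(y[1],y[0])).round(2)
E
python3 -c "
from h import *
print(pose()[0],yaw(),go(.43,-.195,.22),env.sense()['clock'])"
```

```text
[ 0.19592116 -0.64594138  0.22260757] 5.18 [427.9 273.9   2.7] 2.275
```

Emit:
{"method": "apply_moves", "body": {"steps": [{"fingers": -1, "delta_pos": [42.8, 27.4, 0], "twist": 0}, {"fingers": -1, "delta_pos": [42.8, 27.4, 0], "twist": 0}, {"fingers": -1, "delta_pos": [42.8, 27.4, 0], "twist": 0}, {"fingers": -1, "delta_pos": [42.8, 27.4, 0], "twist": 0}, {"fingers": -1, "delta_pos": [42.8, 27.4, 0], "twist": 0}, {"fingers": -1, "delta_pos": [42.8, 27.4, 0], "twist": 0}, {"fingers": -1, "delta_pos": [42.8, 27.4, 0], "twist": 0}, {"fingers": -1, "delta_pos": [42.8, 27.4, 0], "twist": 0}, {"fingers": -1, "delta_pos": [42.8, 27.4, 0], "twist": 0}, {"fingers": -1, "delta_pos": [42.8, 27.4, 0], "twist": 0}, {"fingers": -1, "delta_pos": [0, 0, 0], "twist": 0}, {"fingers": -1, "delta_pos": [0, 0, 0], "twist": 0}]}}

```text
clock: 3.78
eef_pos: [0.4292, -0.1951, 0.2227]
ee_rot: [0.0, 0.675, 0.738, -0.0]
contact_force: [-0.6, -0.2, -0.4]
width: 0.0875
```

```bash
cat >> h.py <<'E'
def look(name,items):
    im=env.snapshot('wrist');cv2.imwrite(f'pics/{name}.png',im[:,:,::-1])
    print(pose()[0].round(4),yaw(),env.sense()['clock'])
    for col,z in items:
        for c in blobs(im,col,120,50,300):
            r=cv2.minAreaRect(c);u,v=cv2.minEnclosingCircle(c)[0]
            p=np.array([ray('wrist',q,z) for q in cv2.boxPoints(r)],np.float32)
            q=cv2.minAreaRect(p);print(col,z,'px',np.round([u,v],0),'circ',ray('wrist',(u,v),z).round(4),'rect',np.round(q[0],4),np.round(q[1],4),round(q[2],1))
E
python3 -c "
from h import *
look('w1',[('red',.105),('green',.07),('yellow',.062)])
print(env.get_calibration('wrist')['T'].round(3))"
```

```text
[ 0.4289 -0.1957  0.2226] 5.09 3.825
red 0.105 px [254. 189.] circ [ 0.4281 -0.1966] rect [ 0.4281 -0.1968] [0.0326 0.035 ] 5.1
green 0.07 px [252. 294.] circ [ 0.4363 -0.3192] rect [ 0.4355 -0.3119] [0.0492 0.0326] 5.1
green 0.07 px [450.  80.] circ [ 0.5902 -0.093 ] rect [ 0.5917 -0.0942] [0.0662 0.0818] 5.6
yellow 0.062 px [355. 349.] circ [ 0.558  -0.3826] rect [ 0.5586 -0.3857] [0.0338 0.0295] 5.1
yellow 0.062 px [458.  14.] circ [ 0.589  -0.0394] rect [ 0.5894 -0.0394] [0.0709 0.0224] 5.1
[[ 0.996  0.085  0.023  0.423]
 [ 0.088 -0.959 -0.271 -0.122]
 [-0.001  0.272 -0.962  0.385]
 [ 0.     0.     0.     1.   ]]
```

View pics/w1.png

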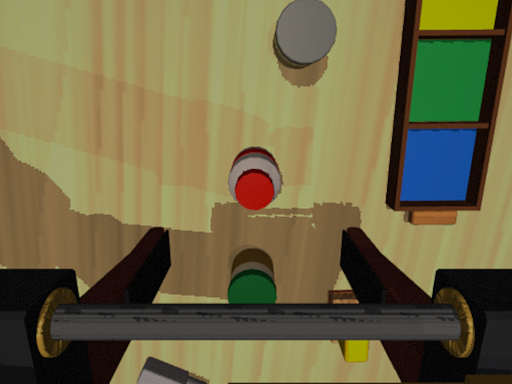

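The red cap is at (254,189) in the wrist view, giving (0.428, -0.197), centred between the fingers. I'm going down on it.

Emit:
{"method": "apply_moves", "body": {"steps": [{"fingers": -1, "delta_pos": [-0.8, -0.9, 30], "twist": 0}, {"fingers": -1, "delta_pos": [0, 0, 30], "twist": 0}, {"fingers": -1, "delta_pos": [0, 0, 30], "twist": 0}, {"fingers": -1, "delta_pos": [0, 0, 30], "twist": 0}, {"fingers": -1, "delta_pos": [0, 0, 30], "twist": 0}, {"fingers": -1, "delta_pos": [0, 0, 31], "twist": 0}, {"fingers": 1, "delta_pos": [0, 0, 0], "twist": 0}, {"fingers": 1, "delta_pos": [0, 0, 0], "twist": 0}, {"fingers": 1, "delta_pos": [0, 0, 0], "twist": 0}, {"fingers": 1, "delta_pos": [0, 0, 0], "twist": 0}, {"fingers": 1, "delta_pos": [0, 0, 0], "twist": 0}, {"fingers": 1, "delta_pos": [0, 0, 0], "twist": 0}]}}

```text
clock: 5.32
eef_pos: [0.4291, -0.1957, 0.0425]
ee_rot: [0.001, 0.674, 0.739, -0.0]
contact_force: [-1.2, -0.3, 6.7]
width: 0.0497
```

Emit:
{"method": "apply_moves", "body": {"steps": [{"fingers": 1, "delta_pos": [0, 0, -15], "twist": 0}, {"fingers": 1, "delta_pos": [0, 0, -30], "twist": 0}, {"fingers": 1, "delta_pos": [0, 0, -35], "twist": 0}, {"fingers": 1, "delta_pos": [0, 0, -35], "twist": 0}, {"fingers": 1, "delta_pos": [0, 0, -35], "twist": 0}, {"fingers": 1, "delta_pos": [0, 0, -30], "twist": 0}, {"fingers": 1, "delta_pos": [0, 0, 0], "twist": 0}, {"fingers": 1, "delta_pos": [0, 0, 0], "twist": 0}]}}

```text
clock: 6.32
eef_pos: [0.428, -0.1951, 0.2211]
ee_rot: [-0.0, 0.674, 0.739, -0.0]
contact_force: [0.1, -0.2, -2.3]
width: 0.0493
```

```bash
python3 -c "
from h import *
print(pose()[0],yaw(),go(.604,.091,.222),env.sense()['width'],env.sense()['contact_force'])"
```

```text
[ 0.42795008 -0.19511632  0.22108698] 5.3 [268.6 201.7  -1. ] 0.04933480077528684 [ 0.13071291 -0.18259533 -2.3317318 ]
```

Emit:
{"method": "apply_moves", "body": {"steps": [{"fingers": 1, "delta_pos": [15, 11, 0], "twist": 0}, {"fingers": 1, "delta_pos": [32, 24, 0], "twist": 0}, {"fingers": 1, "delta_pos": [35, 26, 0], "twist": 0}, {"fingers": 1, "delta_pos": [35, 26, 0], "twist": 0}, {"fingers": 1, "delta_pos": [35, 26, 0], "twist": 0}, {"fingers": 1, "delta_pos": [35, 26, 0], "twist": 0}, {"fingers": 1, "delta_pos": [34, 26, 0], "twist": 0}, {"fingers": 1, "delta_pos": [32.6, 25.7, 0], "twist": 0}, {"fingers": 1, "delta_pos": [15, 11, 0], "twist": 0}, {"fingers": 1, "delta_pos": [0, 0, 0], "twist": 0}, {"fingers": 1, "delta_pos": [0, 0, 0], "twist": 0}]}}

```text
clock: 7.7
eef_pos: [0.604, 0.0888, 0.221]
ee_rot: [-0.0, 0.674, 0.738, -0.001]
contact_force: [0.1, -1.1, -0.2]
width: 0.0498
```

```bash
python3 -c "
from h import *
look('w2',[('red',.009),('yellow',.009),('green',.009)])
print(env.sense()['width'])"
```

```text
[0.6042 0.0886 0.2213] 5.18 7.75
red 0.009 px [254. 340.] circ [ 0.6238 -0.1394] rect [ 0.6256 -0.1597] [0.1179 0.0423] 5.2
red 0.009 px [255. 301.] circ [ 0.6192 -0.0814] rect [ 0.6168 -0.0555] [0.1098 0.0577] 5.2
red 0.009 px [256. 239.] circ [0.6129 0.0023] rect [0.6114 0.0303] [0.1133 0.0584] 3.2
red 0.009 px [253. 164.] circ [0.6015 0.0902] rect [0.601  0.0884] [0.0856 0.0811] 5.2
0.049457231716457925
```

View pics/w2.png

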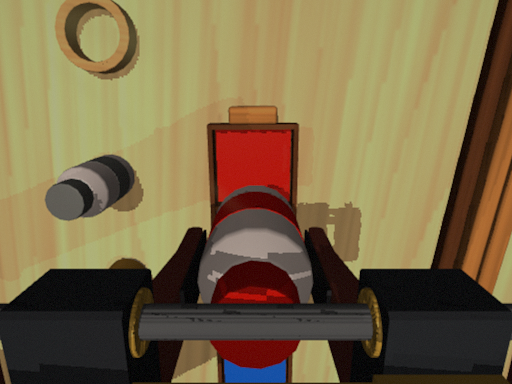

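The bottle hangs upright over the red bay, which shows at about (254,165), so I can lower it.

Emit:
{"method": "apply_moves", "body": {"steps": [{"fingers": 1, "delta_pos": [1.5, -1, 30], "twist": 0}, {"fingers": 1, "delta_pos": [0, 0, 35], "twist": 0}, {"fingers": 1, "delta_pos": [0, 0, 35], "twist": 0}, {"fingers": 1, "delta_pos": [0, 0, 30], "twist": 0}, {"fingers": 1, "delta_pos": [0, 0, 20], "twist": 0}, {"fingers": 1, "delta_pos": [0, 0, 10], "twist": 0}, {"fingers": 1, "delta_pos": [0, 0, 5], "twist": 0}, {"fingers": 1, "delta_pos": [0, 0, 3], "twist": 0}, {"fingers": 1, "delta_pos": [0, 0, 0], "twist": 0}, {"fingers": 1, "delta_pos": [0, 0, 0], "twist": 0}]}}

```text
clock: 9.0
eef_pos: [0.604, 0.0923, 0.0542]
ee_rot: [0.0, 0.674, 0.739, 0.0]
contact_force: [0.2, 0.1, -0.4]
width: 0.0491
```

Emit:
{"method": "apply_moves", "body": {"steps": [{"fingers": 1, "delta_pos": [0, 0, 1], "twist": 0}, {"fingers": 1, "delta_pos": [0, 0, 0.5], "twist": 0}, {"fingers": 1, "delta_pos": [0, 0, 0], "twist": 0}, {"fingers": 0, "delta_pos": [0, 0, 0], "twist": 0}, {"fingers": -1, "delta_pos": [0, 0, 0], "twist": 0}, {"fingers": -1, "delta_pos": [0, 0, 0], "twist": 0}, {"fingers": -1, "delta_pos": [0, 0, 0], "twist": 0}, {"fingers": -1, "delta_pos": [0, 0, -40], "twist": 0}, {"fingers": -1, "delta_pos": [0, 0, -40], "twist": 0}, {"fingers": -1, "delta_pos": [0, 0, -40], "twist": 0}, {"fingers": -1, "delta_pos": [0, 0, -48], "twist": 0}, {"fingers": -1, "delta_pos": [0, 0, 0], "twist": 0}]}}

```text
clock: 10.5
eef_pos: [0.6059, 0.0932, 0.2244]
ee_rot: [0.002, 0.674, 0.739, 0.003]
contact_force: [0.2, -0.3, -0.7]
width: 0.0875
```

```bash
python3 -c "
from h import *
look('w3',[('red',.114)])
print(go(.445,.322,.222))"
```

```text
[0.6046 0.0924 0.2219] 5.28 10.55
red 0.114 px [249. 168.] circ [0.5984 0.1112] rect [0.5987 0.1065] [0.0615 0.065 ] 5.2
[ 243.3 -137.8   -0.6]
```

View pics/w3.png

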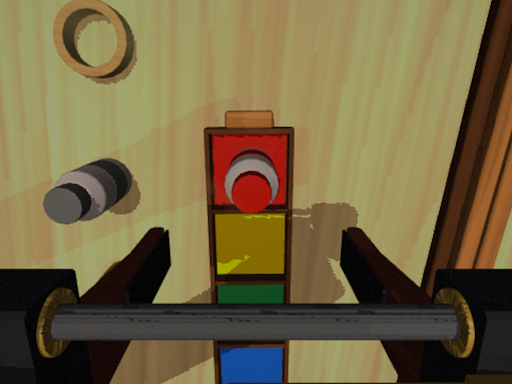

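Red bottle is standing in the red bay, cap at (252,191) with liner visible all round. Next is the tin.

Emit:
{"method": "apply_moves", "body": {"steps": [{"fingers": -1, "delta_pos": [31, -17.2, 0], "twist": 0}, {"fingers": -1, "delta_pos": [31, -17.2, 0], "twist": 0}, {"fingers": -1, "delta_pos": [31, -17.2, 0], "twist": 0}, {"fingers": -1, "delta_pos": [31, -17.2, 0], "twist": 0}, {"fingers": -1, "delta_pos": [31, -17.2, 0], "twist": 0}, {"fingers": -1, "delta_pos": [31, -17.2, 0], "twist": 0}, {"fingers": -1, "delta_pos": [31, -17.2, 0], "twist": 0}, {"fingers": -1, "delta_pos": [31, -17.4, 0], "twist": 0}, {"fingers": -1, "delta_pos": [0, 0, 0], "twist": 0}, {"fingers": -1, "delta_pos": [0, 0, 0], "twist": 0}]}}

```text
clock: 11.8
eef_pos: [0.4436, 0.3252, 0.219]
ee_rot: [0.0, 0.674, 0.739, -0.001]
contact_force: [0.8, 0.3, -1.0]
width: 0.088
```

```bash
python3 -c "
from h import *
look('w4',[('blue',.062)])"
```

```text
[0.4441 0.3249 0.2192] 5.2 11.85
blue 0.062 px [257. 173.] circ [0.4454 0.3294] rect [0.4454 0.3288] [0.0505 0.0506] 5.2
```

View pics/w4.png

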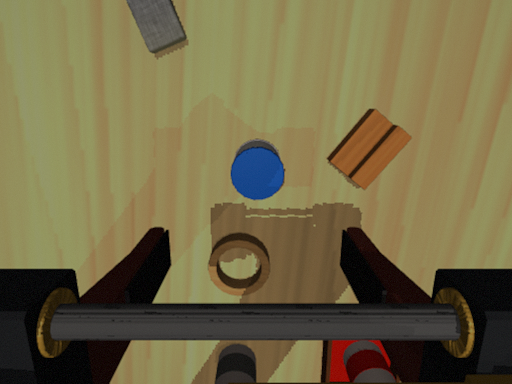

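Tin at (257,173), giving (0.445, 0.329), with free space either side for the fingers.

Emit:
{"method": "apply_moves", "body": {"steps": [{"fingers": -1, "delta_pos": [4, 1.7, 30], "twist": 0}, {"fingers": -1, "delta_pos": [0, 0, 32], "twist": 0}, {"fingers": -1, "delta_pos": [0, 0, 32], "twist": 0}, {"fingers": -1, "delta_pos": [0, 0, 31], "twist": 0}, {"fingers": -1, "delta_pos": [0, 0, 31], "twist": 0}, {"fingers": -1, "delta_pos": [0, 0, 31], "twist": 0}, {"fingers": 1, "delta_pos": [0, 0, 0], "twist": 0}, {"fingers": 1, "delta_pos": [0, 0, 0], "twist": 0}, {"fingers": 1, "delta_pos": [0, 0, 0], "twist": 0}, {"fingers": 1, "delta_pos": [0, 0, 0], "twist": 0}, {"fingers": 1, "delta_pos": [0, 0, 0], "twist": 0}, {"fingers": 1, "delta_pos": [0, 0, 0], "twist": 0}]}}

```text
clock: 13.35
eef_pos: [0.4454, 0.3308, 0.0341]
ee_rot: [0.0, 0.674, 0.739, 0.001]
contact_force: [-1.0, -1.0, 5.4]
width: 0.0513
```

Emit:
{"method": "apply_moves", "body": {"steps": [{"fingers": 1, "delta_pos": [0, 0, -15], "twist": 0}, {"fingers": 1, "delta_pos": [0, 0, -30], "twist": 0}, {"fingers": 1, "delta_pos": [0, 0, -35], "twist": 0}, {"fingers": 1, "delta_pos": [0, 0, -35], "twist": 0}, {"fingers": 1, "delta_pos": [0, 0, -35], "twist": 0}, {"fingers": 1, "delta_pos": [0, 0, -38], "twist": 0}, {"fingers": 1, "delta_pos": [0, 0, 0], "twist": 0}, {"fingers": 1, "delta_pos": [0, 0, 0], "twist": 0}]}}

```text
clock: 14.35
eef_pos: [0.4444, 0.3298, 0.2206]
ee_rot: [0.0, 0.674, 0.739, -0.001]
contact_force: [-0.4, -0.8, -2.0]
width: 0.0514
```

```bash
python3 -c "
from h import *
print(pose()[0],yaw(),go(.6295,-.1755,.222),env.sense()['width'])"
```

```text
[0.44439427 0.32978724 0.22055204] 5.29 [-520.2  137.7   -1. ] 0.051401654534408085
```

Emit:
{"method": "apply_moves", "body": {"steps": [{"fingers": 1, "delta_pos": [-20, 5.2, 0], "twist": 0}, {"fingers": 1, "delta_pos": [-45, 12, 0], "twist": 0}, {"fingers": 1, "delta_pos": [-50, 13.2, 0], "twist": 0}, {"fingers": 1, "delta_pos": [-50, 13.2, 0], "twist": 0}, {"fingers": 1, "delta_pos": [-50, 13.2, 0], "twist": 0}, {"fingers": 1, "delta_pos": [-50, 13.2, 0], "twist": 0}, {"fingers": 1, "delta_pos": [-50, 13.2, 0], "twist": 0}, {"fingers": 1, "delta_pos": [-50, 13.2, 0], "twist": 0}, {"fingers": 1, "delta_pos": [-50, 13.2, 0], "twist": 0}, {"fingers": 1, "delta_pos": [-50, 13.2, 0], "twist": 0}, {"fingers": 1, "delta_pos": [-35, 9.2, 0], "twist": 0}, {"fingers": 1, "delta_pos": [-20, 5.7, 0], "twist": 0}]}}

```text
clock: 15.85
eef_pos: [0.6291, -0.1768, 0.2189]
ee_rot: [-0.001, 0.675, 0.738, -0.001]
contact_force: [-0.0, 0.4, -1.3]
width: 0.0509
```

Emit:
{"method": "apply_moves", "body": {"steps": [{"fingers": 1, "delta_pos": [0, 0, 0], "twist": 0}, {"fingers": 1, "delta_pos": [0, 0, 0], "twist": 0}]}}

```text
clock: 16.1
eef_pos: [0.6296, -0.1721, 0.2209]
ee_rot: [-0.001, 0.673, 0.74, 0.0]
contact_force: [0.1, -0.2, -2.7]
width: 0.0512
```

```bash
python3 -c "
from h import *
look('w5',[('blue',.009),('green',.009),('yellow',.009)])
print(go(.6295,-.1755,.222),env.sense()['width'])"
```

```text
[ 0.6297 -0.172   0.2212] 5.46 16.15
blue 0.009 px [255. 274.] circ [ 0.642  -0.3036] rect [ 0.6406 -0.288 ] [0.1445 0.1122] 5.5
blue 0.009 px [253. 168.] circ [ 0.627  -0.1738] rect [ 0.6276 -0.1754] [0.0846 0.0781] 5.5
green 0.009 px [253.  85.] circ [ 0.6193 -0.0858] rect [ 0.6189 -0.088 ] [0.0849 0.0806] 5.4
yellow 0.009 px [182. 354.] circ [ 0.5583 -0.4286] rect [ 0.5604 -0.4294] [0.0474 0.0198] 79.5
yellow 0.009 px [251.  17.] circ [ 0.6114 -0.0225] rect [ 0.6109 -0.0232] [0.0853 0.0315] 5.4
[-3.5 -0.5 -0.8] 0.05100096795347205
```

View pics/w5.png

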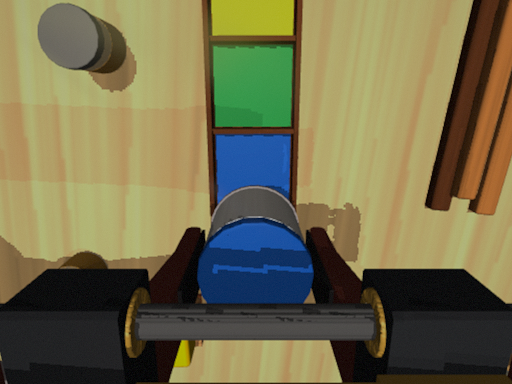

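Tin hangs above the blue bay at (253,168), upright in the fingers. Lowering it.

Emit:
{"method": "apply_moves", "body": {"steps": [{"fingers": 1, "delta_pos": [-4, -2, 30], "twist": 0}, {"fingers": 1, "delta_pos": [0, 0, 35], "twist": 0}, {"fingers": 1, "delta_pos": [0, 0, 35], "twist": 0}, {"fingers": 1, "delta_pos": [0, 0, 35], "twist": 0}, {"fingers": 1, "delta_pos": [0, 0, 22], "twist": 0}, {"fingers": 1, "delta_pos": [0, 0, 12], "twist": 0}, {"fingers": 1, "delta_pos": [0, 0, 5], "twist": 0}, {"fingers": 1, "delta_pos": [0, 0, 3], "twist": 0}, {"fingers": 1, "delta_pos": [0, 0, 0], "twist": 0}, {"fingers": 1, "delta_pos": [0, 0, 0], "twist": 0}]}}

```text
clock: 17.4
eef_pos: [0.6287, -0.1789, 0.0448]
ee_rot: [0.0, 0.674, 0.739, 0.0]
contact_force: [-0.1, 0.2, -2.1]
width: 0.0513
```

Emit:
{"method": "apply_moves", "body": {"steps": [{"fingers": 1, "delta_pos": [0, 0, 1], "twist": 0}, {"fingers": 1, "delta_pos": [0, 0, 0.7], "twist": 0}, {"fingers": 1, "delta_pos": [0, 0, 0], "twist": 0}, {"fingers": 0, "delta_pos": [0, 0, 0], "twist": 0}, {"fingers": -1, "delta_pos": [0, 0, 0], "twist": 0}, {"fingers": -1, "delta_pos": [0, 0, 0], "twist": 0}, {"fingers": -1, "delta_pos": [0, 0, 0], "twist": 0}, {"fingers": -1, "delta_pos": [0, 0, -40], "twist": 0}, {"fingers": -1, "delta_pos": [0, 0, -40], "twist": 0}, {"fingers": -1, "delta_pos": [0, 0, -48], "twist": 0}, {"fingers": -1, "delta_pos": [0, 0, -50], "twist": 0}, {"fingers": -1, "delta_pos": [0, 0, 0], "twist": 0}]}}

```text
clock: 18.9
eef_pos: [0.631, -0.1787, 0.2252]
ee_rot: [0.004, 0.674, 0.739, 0.002]
contact_force: [0.2, 0.3, -0.1]
width: 0.088
```

```bash
python3 -c "
from h import *
look('w6',[('blue',.071)])
print(go(.558,-.366,.222))"
```

```text
[ 0.6294 -0.1788  0.2224] 5.29 18.95
blue 0.071 px [250. 161.] circ [ 0.6238 -0.1624] rect [ 0.6242 -0.1678] [0.071  0.0746] 5.2
[-179.8  -88.4    0.4]
```

Emit:
{"method": "apply_moves", "body": {"steps": [{"fingers": -1, "delta_pos": [-30, -14.7, 0], "twist": 0}, {"fingers": -1, "delta_pos": [-30, -14.7, 0], "twist": 0}, {"fingers": -1, "delta_pos": [-30, -14.7, 0], "twist": 0}, {"fingers": -1, "delta_pos": [-30, -14.7, 0], "twist": 0}, {"fingers": -1, "delta_pos": [-30, -14.7, 0], "twist": 0}, {"fingers": -1, "delta_pos": [-30, -14.7, 0], "twist": 0}, {"fingers": -1, "delta_pos": [0, 0, 0], "twist": 0}, {"fingers": -1, "delta_pos": [0, 0, 0], "twist": 0}]}}

```text
clock: 19.95
eef_pos: [0.5569, -0.3649, 0.2192]
ee_rot: [-0.001, 0.673, 0.739, 0.0]
contact_force: [-0.2, 0.5, 0.2]
width: 0.0877
```

```bash
python3 -c "
from h import *
look('w7',[('yellow',.062)])
im=cv2.imread('pics/w7.png')
for c in blobs(im[:,:,::-1].copy(),'yellow',120,120,300):
    r=cv2.minAreaRect(c);print(r)
"
```

```text
[ 0.5574 -0.3643  0.2196] 5.4 20.0
yellow 0.062 px [257. 184.] circ [ 0.5599 -0.3706] rect [ 0.5599 -0.3715] [0.0276 0.0565] 5.4
((257.3543701171875, 187.0483856201172), (52.3303108215332, 26.57674217224121), 88.31531524658203)
```

View pics/w7.png

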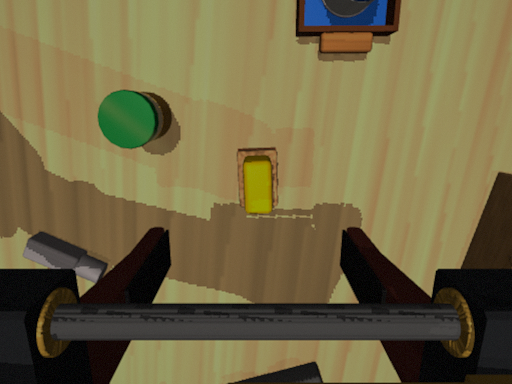

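Sander at (257,184), aligned with the jaws to within about 2°. The tin lies inside the blue bay at the top of the picture. Taking the sander.

Emit:
{"method": "apply_moves", "body": {"steps": [{"fingers": -1, "delta_pos": [-7.9, 1.8, 30], "twist": 0}, {"fingers": -1, "delta_pos": [0, 0, 32], "twist": 0}, {"fingers": -1, "delta_pos": [0, 0, 32], "twist": 0}, {"fingers": -1, "delta_pos": [0, 0, 32], "twist": 0}, {"fingers": -1, "delta_pos": [0, 0, 32], "twist": 0}, {"fingers": -1, "delta_pos": [0, 0, 30.5], "twist": 0}, {"fingers": -1, "delta_pos": [0, 0, 0], "twist": 0}, {"fingers": 1, "delta_pos": [0, 0, 0], "twist": 0}, {"fingers": 1, "delta_pos": [0, 0, 0], "twist": 0}, {"fingers": 1, "delta_pos": [0, 0, 0], "twist": 0}, {"fingers": 1, "delta_pos": [0, 0, 0], "twist": 0}, {"fingers": 1, "delta_pos": [0, 0, 0], "twist": 0}]}}

```text
clock: 21.5
eef_pos: [0.5596, -0.374, 0.0322]
ee_rot: [0.0, 0.674, 0.739, -0.0]
contact_force: [-0.1, -0.4, -0.1]
width: 0.0415
```

Emit:
{"method": "apply_moves", "body": {"steps": [{"fingers": 1, "delta_pos": [0, 0, 0], "twist": 0}, {"fingers": 1, "delta_pos": [0, 0, 0], "twist": 0}, {"fingers": 1, "delta_pos": [0, 0, 0], "twist": 0}]}}

```text
clock: 21.88
eef_pos: [0.5596, -0.3739, 0.0319]
ee_rot: [-0.0, 0.674, 0.739, 0.0]
contact_force: [0.0, -0.3, -1.0]
width: 0.0284
```

Emit:
{"method": "apply_moves", "body": {"steps": [{"fingers": 1, "delta_pos": [0, 0, -15], "twist": 0}, {"fingers": 1, "delta_pos": [0, 0, -30], "twist": 0}, {"fingers": 1, "delta_pos": [0, 0, -35], "twist": 0}, {"fingers": 1, "delta_pos": [0, 0, -35], "twist": 0}, {"fingers": 1, "delta_pos": [0, 0, -35], "twist": 0}, {"fingers": 1, "delta_pos": [0, 0, -38], "twist": 0}, {"fingers": 1, "delta_pos": [0, 0, 0], "twist": 0}, {"fingers": 1, "delta_pos": [0, 0, 0], "twist": 0}]}}

```text
clock: 22.88
eef_pos: [0.559, -0.3736, 0.2195]
ee_rot: [-0.0, 0.674, 0.739, -0.0]
contact_force: [0.7, 0.1, -1.1]
width: 0.0279
```

```bash
python3 -c "
from h import *
print(pose()[0],yaw(),go(.611,.001,.222),env.sense()['width'])"
```

```text
[ 0.55898158 -0.3736392   0.21947126] 5.29 [368.2  86.4  -2.5] 0.027876732019178913
```

Emit:
{"method": "apply_moves", "body": {"steps": [{"fingers": 1, "delta_pos": [20, 4.7, 0], "twist": 0}, {"fingers": 1, "delta_pos": [40, 9.4, 0], "twist": 0}, {"fingers": 1, "delta_pos": [45, 10.6, 0], "twist": 0}, {"fingers": 1, "delta_pos": [45, 10.6, 0], "twist": 0}, {"fingers": 1, "delta_pos": [45, 10.6, 0], "twist": 0}, {"fingers": 1, "delta_pos": [45, 10.6, 0], "twist": 0}, {"fingers": 1, "delta_pos": [45, 10.6, 0], "twist": 0}, {"fingers": 1, "delta_pos": [40, 9.4, 0], "twist": 0}, {"fingers": 1, "delta_pos": [28, 6.6, 0], "twist": 0}, {"fingers": 1, "delta_pos": [15, 3.3, 0], "twist": 0}, {"fingers": 1, "delta_pos": [0, 0, 0], "twist": 0}, {"fingers": 1, "delta_pos": [0, 0, 0], "twist": 0}]}}

```text
clock: 24.38
eef_pos: [0.6114, -0.001, 0.2195]
ee_rot: [0.0, 0.674, 0.738, -0.001]
contact_force: [-0.5, 0.2, -0.6]
width: 0.0279
```

```bash
python3 -c "
from h import *
look('w8',[('yellow',.009)])
print(go(.6115,.001,.222),env.sense()['width'])"
```

```text
[ 0.6115 -0.0013  0.2196] 5.16 24.425
yellow 0.009 px [256. 252.] circ [ 0.6211 -0.1034] rect [ 0.6193 -0.1041] [0.0795 0.1383] 5.2
yellow 0.009 px [254. 152.] circ [0.6091 0.0141] rect [0.6095 0.0131] [0.0836 0.0528] 5.1
[ 2.3  0.2 -2.4] 0.028442618095378236
```

View pics/w8.png

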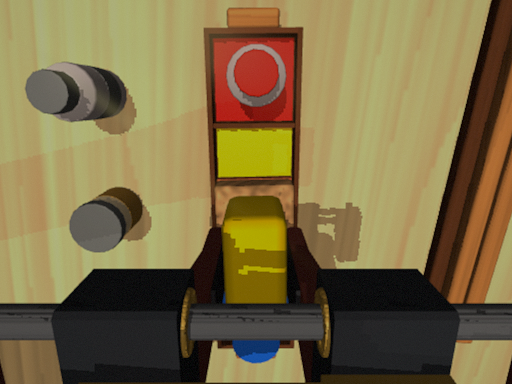

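Sander hangs square over the yellow bay; bottle is upright in the red bay at (256,75). Lowering.

Emit:
{"method": "apply_moves", "body": {"steps": [{"fingers": 1, "delta_pos": [0, -0.5, 30], "twist": 0}, {"fingers": 1, "delta_pos": [0, 0, 35], "twist": 0}, {"fingers": 1, "delta_pos": [0, 0, 35], "twist": 0}, {"fingers": 1, "delta_pos": [0, 0, 35], "twist": 0}, {"fingers": 1, "delta_pos": [0, 0, 22], "twist": 0}, {"fingers": 1, "delta_pos": [0, 0, 12], "twist": 0}, {"fingers": 1, "delta_pos": [0, 0, 5], "twist": 0}, {"fingers": 1, "delta_pos": [0, 0, 3], "twist": 0}, {"fingers": 1, "delta_pos": [0, 0, 0], "twist": 0}, {"fingers": 1, "delta_pos": [0, 0, 0], "twist": 0}]}}

```text
clock: 25.68
eef_pos: [0.6116, 0.0006, 0.0436]
ee_rot: [0.0, 0.674, 0.739, 0.0]
contact_force: [-0.1, -0.3, -1.2]
width: 0.0277
```

Emit:
{"method": "apply_moves", "body": {"steps": [{"fingers": 1, "delta_pos": [0, 0, 1.5], "twist": 0}, {"fingers": 1, "delta_pos": [0, 0, 0.8], "twist": 0}, {"fingers": 1, "delta_pos": [0, 0, 0], "twist": 0}, {"fingers": 0, "delta_pos": [0, 0, 0], "twist": 0}, {"fingers": -1, "delta_pos": [0, 0, 0], "twist": 0}, {"fingers": -1, "delta_pos": [0, 0, 0], "twist": 0}, {"fingers": -1, "delta_pos": [0, 0, 0], "twist": 0}, {"fingers": -1, "delta_pos": [0, 0, -40], "twist": 0}, {"fingers": -1, "delta_pos": [0, 0, -40], "twist": 0}, {"fingers": -1, "delta_pos": [0, 0, -48], "twist": 0}, {"fingers": -1, "delta_pos": [0, 0, -50], "twist": 0}, {"fingers": -1, "delta_pos": [0, 0, 0], "twist": 0}]}}

```text
clock: 27.18
eef_pos: [0.6137, 0.0012, 0.2232]
ee_rot: [0.003, 0.674, 0.739, 0.003]
contact_force: [0.1, 0.4, -0.6]
width: 0.0879
```

```bash
python3 -c "
from h import *
look('w9',[('yellow',.071)])
print(go(.436,-.318,.222))"
```

```text
[0.6122 0.0007 0.2206] 5.28 27.225
yellow 0.071 px [250. 165.] circ [0.607  0.0134] rect [0.6073 0.0095] [0.0706 0.0707] 5.2
[-301.1 -204.8   -2. ]
```

Emit:
{"method": "apply_moves", "body": {"steps": [{"fingers": -1, "delta_pos": [-33.5, -22.8, 0], "twist": 0}, {"fingers": -1, "delta_pos": [-33.5, -22.8, 0], "twist": 0}, {"fingers": -1, "delta_pos": [-33.5, -22.8, 0], "twist": 0}, {"fingers": -1, "delta_pos": [-33.5, -22.8, 0], "twist": 0}, {"fingers": -1, "delta_pos": [-33.5, -22.8, 0], "twist": 0}, {"fingers": -1, "delta_pos": [-33.5, -22.8, 0], "twist": 0}, {"fingers": -1, "delta_pos": [-33.5, -22.8, 0], "twist": 0}, {"fingers": -1, "delta_pos": [-33.5, -22.8, 0], "twist": 0}, {"fingers": -1, "delta_pos": [-33.1, -22.4, 0], "twist": 0}, {"fingers": -1, "delta_pos": [0, 0, 0], "twist": 0}, {"fingers": -1, "delta_pos": [0, 0, 0], "twist": 0}]}}

```text
clock: 28.6
eef_pos: [0.4348, -0.3173, 0.2176]
ee_rot: [-0.001, 0.674, 0.739, 0.0]
contact_force: [0.1, 1.3, 0.6]
width: 0.0881
```

```bash
python3 -c "
from h import *
look('w10',[('green',.07)])"
```

```text
[ 0.4353 -0.3168  0.2179] 5.38 28.65
green 0.07 px [257. 183.] circ [ 0.4375 -0.3193] rect [ 0.4378 -0.32  ] [0.0504 0.0499] 5.4
```

View pics/w10.png

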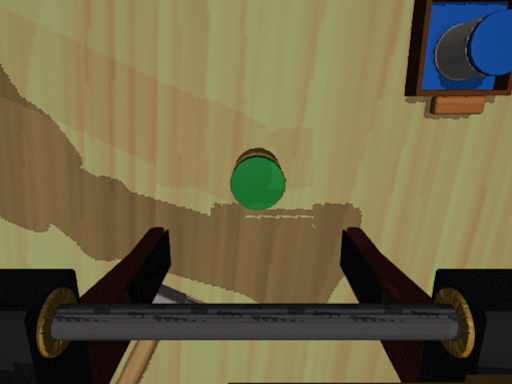

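Green jar at (257,183), giving (0.4375, -0.3195). The tin is upright in the blue bay at top right.

Emit:
{"method": "apply_moves", "body": {"steps": [{"fingers": -1, "delta_pos": [-2.9, 1.9, 30], "twist": 0}, {"fingers": -1, "delta_pos": [0, 0, 32], "twist": 0}, {"fingers": -1, "delta_pos": [0, 0, 30], "twist": 0}, {"fingers": -1, "delta_pos": [0, 0, 30], "twist": 0}, {"fingers": -1, "delta_pos": [0, 0, 30], "twist": 0}, {"fingers": -1, "delta_pos": [0, 0, 30], "twist": 0}, {"fingers": 1, "delta_pos": [0, 0, 0], "twist": 0}, {"fingers": 1, "delta_pos": [0, 0, 0], "twist": 0}, {"fingers": 1, "delta_pos": [0, 0, 0], "twist": 0}, {"fingers": 1, "delta_pos": [0, 0, 0], "twist": 0}, {"fingers": 1, "delta_pos": [0, 0, 0], "twist": 0}, {"fingers": 1, "delta_pos": [0, 0, 0], "twist": 0}]}}

```text
clock: 30.15
eef_pos: [0.4377, -0.3213, 0.0376]
ee_rot: [0.001, 0.674, 0.739, -0.0]
contact_force: [-0.5, -0.4, 7.3]
width: 0.0516
```

Emit:
{"method": "apply_moves", "body": {"steps": [{"fingers": 1, "delta_pos": [0, 0, -15], "twist": 0}, {"fingers": 1, "delta_pos": [0, 0, -30], "twist": 0}, {"fingers": 1, "delta_pos": [0, 0, -35], "twist": 0}, {"fingers": 1, "delta_pos": [0, 0, -35], "twist": 0}, {"fingers": 1, "delta_pos": [0, 0, -35], "twist": 0}, {"fingers": 1, "delta_pos": [0, 0, -36], "twist": 0}, {"fingers": 1, "delta_pos": [0, 0, 0], "twist": 0}, {"fingers": 1, "delta_pos": [0, 0, 0], "twist": 0}]}}

```text
clock: 31.15
eef_pos: [0.4364, -0.3206, 0.2221]
ee_rot: [-0.001, 0.674, 0.739, -0.0]
contact_force: [0.2, -0.7, -2.2]
width: 0.0516
```

```bash
python3 -c "
from h import *
print(pose()[0],yaw(),go(.620,-.088,.222),env.sense()['width'])"
```

```text
[ 0.43637617 -0.32059938  0.22209122] 5.29 [214.7 204.3  -0. ] 0.05156748832048254
```

Emit:
{"method": "apply_moves", "body": {"steps": [{"fingers": 1, "delta_pos": [14, 13, 0], "twist": 0}, {"fingers": 1, "delta_pos": [25, 24, 0], "twist": 0}, {"fingers": 1, "delta_pos": [30, 28.5, 0], "twist": 0}, {"fingers": 1, "delta_pos": [30, 28.5, 0], "twist": 0}, {"fingers": 1, "delta_pos": [30, 28.5, 0], "twist": 0}, {"fingers": 1, "delta_pos": [30, 28.5, 0], "twist": 0}, {"fingers": 1, "delta_pos": [25, 24, 0], "twist": 0}, {"fingers": 1, "delta_pos": [18.7, 18, 0], "twist": 0}, {"fingers": 1, "delta_pos": [12, 11.3, 0], "twist": 0}, {"fingers": 1, "delta_pos": [0, 0, 0], "twist": 0}, {"fingers": 1, "delta_pos": [0, 0, 0], "twist": 0}]}}

```text
clock: 32.52
eef_pos: [0.62, -0.0897, 0.2221]
ee_rot: [-0.0, 0.674, 0.739, -0.001]
contact_force: [0.1, -0.8, -1.8]
width: 0.0513
```

```bash
python3 -c "
from h import *
look('w11',[('green',.009)])
print(go(.620,-.088,.222),env.sense()['width'])"
```

```text
[ 0.6201 -0.0899  0.2223] 5.19 32.575
green 0.009 px [255. 271.] circ [ 0.6315 -0.2196] rect [ 0.6299 -0.2021] [0.1499 0.1199] 5.2
green 0.009 px [254. 162.] circ [ 0.6184 -0.086 ] rect [ 0.6185 -0.0883] [0.0846 0.08  ] 5.2
[1.9 0.1 0.3] 0.05136394422409838
```

View pics/w11.png

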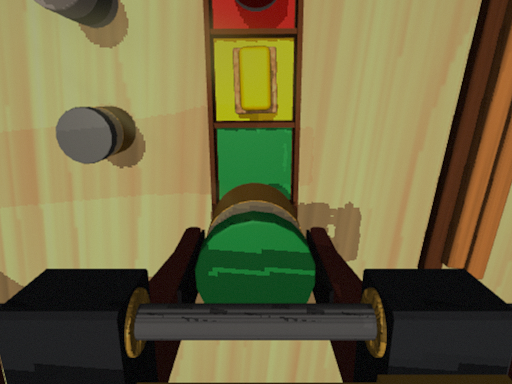

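Sander sits flat in the yellow bay at (255,77). The jar is over the green bay; lowering.

Emit:
{"method": "apply_moves", "body": {"steps": [{"fingers": 1, "delta_pos": [1, -0.8, 30], "twist": 0}, {"fingers": 1, "delta_pos": [0, 0, 35], "twist": 0}, {"fingers": 1, "delta_pos": [0, 0, 35], "twist": 0}, {"fingers": 1, "delta_pos": [0, 0, 33], "twist": 0}, {"fingers": 1, "delta_pos": [0, 0, 21], "twist": 0}, {"fingers": 1, "delta_pos": [0, 0, 12], "twist": 0}, {"fingers": 1, "delta_pos": [0, 0, 5], "twist": 0}, {"fingers": 1, "delta_pos": [0, 0, 3], "twist": 0}, {"fingers": 1, "delta_pos": [0, 0, 0], "twist": 0}, {"fingers": 1, "delta_pos": [0, 0, 0], "twist": 0}]}}

```text
clock: 33.83
eef_pos: [0.6204, -0.0873, 0.0493]
ee_rot: [0.0, 0.674, 0.739, 0.0]
contact_force: [-0.6, 0.7, -2.3]
width: 0.0514
```

Emit:
{"method": "apply_moves", "body": {"steps": [{"fingers": 1, "delta_pos": [0, 0, 1.5], "twist": 0}, {"fingers": 1, "delta_pos": [0, 0, 0.8], "twist": 0}, {"fingers": 1, "delta_pos": [0, 0, 0], "twist": 0}, {"fingers": 0, "delta_pos": [0, 0, 0], "twist": 0}, {"fingers": -1, "delta_pos": [0, 0, 0], "twist": 0}, {"fingers": -1, "delta_pos": [0, 0, 0], "twist": 0}, {"fingers": -1, "delta_pos": [0, 0, 0], "twist": 0}, {"fingers": -1, "delta_pos": [0, 0, -40], "twist": 0}, {"fingers": -1, "delta_pos": [0, 0, -40], "twist": 0}, {"fingers": -1, "delta_pos": [0, 0, -48], "twist": 0}, {"fingers": -1, "delta_pos": [0, 0, -50], "twist": 0}, {"fingers": -1, "delta_pos": [0, 0, 0], "twist": 0}]}}

```text
clock: 35.33
eef_pos: [0.6226, -0.087, 0.229]
ee_rot: [0.003, 0.674, 0.739, 0.002]
contact_force: [0.3, 0.2, 0.7]
width: 0.0875
```

Emit:
{"method": "apply_moves", "body": {"steps": [{"fingers": -1, "delta_pos": [-40, 0, 0], "twist": 0}, {"fingers": -1, "delta_pos": [-40, 0, 0], "twist": 0}, {"fingers": -1, "delta_pos": [-40, 0, 0], "twist": 0}, {"fingers": -1, "delta_pos": [-40, 0, 0], "twist": 0}, {"fingers": -1, "delta_pos": [-40, 0, 0], "twist": 0}, {"fingers": -1, "delta_pos": [-40, 0, 0], "twist": 0}, {"fingers": -1, "delta_pos": [0, 0, 0], "twist": 0}, {"fingers": -1, "delta_pos": [0, 0, 0], "twist": 0}]}}

```text
clock: 36.33
eef_pos: [0.6418, -0.3252, 0.2232]
ee_rot: [-0.001, 0.673, 0.739, 0.0]
contact_force: [-0.2, 0.5, 0.4]
width: 0.0877
```

```bash
python3 -c "
from h import *
t=env.snapshot('top')[120:270,100:440];s=env.snapshot('side')[110:350,160:400]
a=cv2.resize(t,(768,339));b=cv2.resize(s,(480,480))
cv2.imwrite('pics/ft.png',a[:,:,::-1]);cv2.imwrite('pics/fs.png',b[:,:,::-1]);print(env.sense()['width'],env.sense()['clock'])"
```

```text
0.08758146012459604 36.425
```

View pics/ft.png

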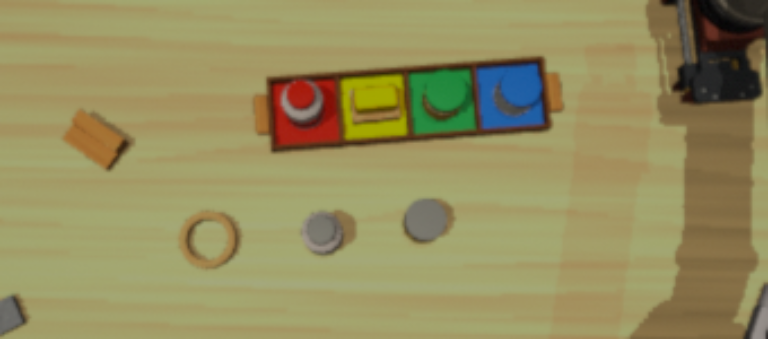

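View pics/fs.png

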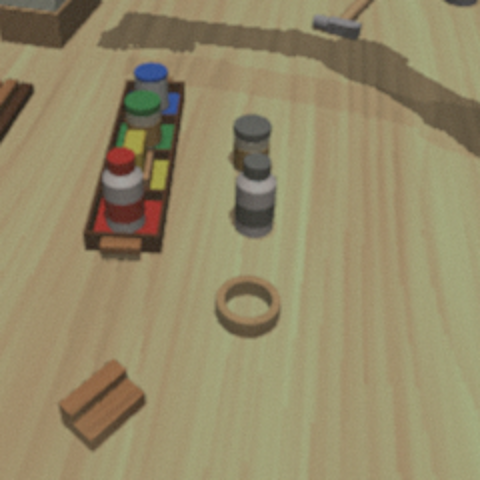

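All four stand upright in their own bays (top-view crop: red (302,97), yellow (375,100), green (445,97), blue (515,93)). The grey pair is untouched and the gripper is open and well clear.

```bash
python3 -c "
from rig import env
print(env.hand_in())"
```

```text
the job is handed in; nothing more can be done
None
```

The kit is packed and the job is handed in. I moved the red-capped bottle, blue tin, yellow sander and green jar, in that order, each into the bay of its own colour. It took about 36 s on the robot's clock.

- **Placing:** The last top and side pictures show all four upright inside their bays.
- **Look-alikes:** The grey-capped bottle and grey-lidded jar are still standing where they started.
- **Robot:** The gripper is open (88 mm) and clear of everything. The force readings I saw stayed below 8 N.

No check of the result failed. A few of the networks' first labels were wrong or low-confidence, for example the side camera's guess for the green jar. I used colour segmentation with the calibration instead, checked against the pictures. I judged "flat on the floor" from the pictures and the release heights, and did not measure it separately.

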